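Take the seeded bread stick out of the glass case

ROBOT

A 6-joint arm with a two-finger parallel gripper is mounted at the origin on the work surface. World frame = base frame: x ahead of the robot, y to its left, z up, the work surface at z = 0. Lengths are in m, angles in degrees, forces in N, time in s.
With the tool pointing down it reaches from about 0.375 to 0.9 m from the base axis. Payload 3.1 kg.
Tool frame: the origin (TCP) lies on the centre line of the jaws, within the pads' length; the fingertips stand 14 mm ahead of it and the grasp point (between the pads) lies 5 mm behind it (bot.tips_ahead is the distance from the TCP to the fingertips, in m); z points along the fingers, y is the line along which they close (so a half turn about z gives the same grasp; the last joint's range is limited). The gripper opens to 87 mm and grips with 3 to 60 N. Pads are 19 mm wide; open, the fingers measure 117 mm over their backs; the gripper's body (75 mm by 190 mm) begins 51 mm behind the grasp point.
Start: joints at [52.855, 30.224, 82.088, -0, 67.689, -10.227], TCP at [0.283, 0.557, 0.237] pointing down, gripper open.
Joint ranges: [-176.69, 176.69], [-43.24, 126.21], [12.49, 139.97], [-82, 262], [0, 151.66], [-163.58, 163.58]. Speed limits (degrees/s): [159.86, 159.86, 180, 180, 180, 180].

INTERFACE

Orientations are given as a 3x3 rotation matrix whose columns are the frame's x, y, z axes.
In Python, from rig import bot gives the robot as it stands.
- The arm moves only by the tool play_rows, never from a script. Its argument "moves" is a list that holds one entry, the list of rows, each a list of 6 numbers: the shift along the tool's x, y, z in mm, then the turn, a rotation vector about the tool's x, y, z in rad. A call has 1 to 5 rows; each row shifts and turns the commanded pose from where the row before left it, along the tool's axes as they then stand; what a row does not reach is not made up. A row lasts 1/10 s, in which the tool goes at most 50 mm and 8.59 degrees, less where a joint would pass 70% of its speed; a pose out of reach is approached as far as the arm can. A call with a gripper value outside its range is refused whole. "fingers" is the opening, from -1 (shut) to 1 (fully open), set as the call begins (left out, the last holds). The fingers move at their own pace and stop on an object; the grip force is fixed at half the most. Time passes only in rows, so rows that do not move let the fingers close. It gives the time, the measured TCP pose, the force, the opening and the grip force at its end, in the units of the state.
- bot.read_state(): the state, without advancing time (a new reading comes with each control period).
- bot.capture(name): name is "scene" or "side" or "wrist"; returns a dict with "image" (480x640x3 uint8, blue, green, red), "fx", "fy", "cx", "cy" (pixels), "R" (3x3) and "t" (3): a world point X has camera coordinates R X + t. Camera axes: x right, y down, z forward; pixel columns grow to the right and rows downward; lengths in m; the calibration is good to about 2 mm. A picture is of the moment at which its call begins. There is no depth.
- bot.hand_in(): hands the job in; it is judged then, once.
Trained networks look in a picture, given as the dict that the camera call returned (one of the last four; its "shot" number tells which), for a name from the list of things; names that differ only in an ending like _2 or _b are one class to them, and where a whole thing is asked for, a point or a joint stands for the part that bears it (a point fixed in the world has none). Each returns a list of dicts, best first, with "confidence" (0 to 1); they miss things now and then, are a little off and sometimes report something else, mostly with a low value. They report only what shows in the picture. A call takes as long as a camera call.
- bot.search_frame(picture, query): "centre" ([column, row] in pixels, amid what is visible of it).
- bot.silhouettes(picture, query): "pixels" (480x640 bool, what is visible of it) and "centre" ([column, row] in pixels, amid what is visible of it).
- bot.pinpoint(picture, query): "centre" ([column, row] in pixels: a listed point, or the origin of a listed thing).
The state is a dict: "time_s": time; "joint_positions": joint angles; "qvel": joint speeds; "tau": joint torques, N m; "position": TCP position; "tcp_rot": TCP orientation; "force": force on the tool from outside, world axes, zero at the start; "moment": the same for the moment, N m; "opening": opening from 0.0 (shut) to 1.0 (fully open); "grasp_force": force on a finger pad.
Only numpy, scipy, OpenCV 4.12 (cv2) and the standard library are available. Lean on these libraries where they do the work, as an engineer would, in place of code of your own. Each camera call takes 0.05 s, during which the arm holds its last target. There are 200 camera calls.

TASK

A customer wants the dark seeded bread stick from the low glass case: slide the case's glass lid, the one with the wooden pull, fully open, then tilt the seeded stick and draw it end first out through the opening, without banging it or yourself against the fixed glass pane. Leave the plain stick in its place and the other things on the counter undisturbed. Finish while still holding the stick, still and touching nothing else, up above the case with even its lowest end a hand's breadth (about 10 cm) over the glass.

Things in the scene. Friction and masses are not known exactly. Their poses are not given: they have to be found in the camera images.
- case: Fixed low glass display case, white base, aluminium top frame, 298 x 548 x 138 mm. Origin: centre of its underside, on the counter; x across its depth, away from the robot at yaw 0; y along its length, to the robot's left. Inside 270 (x) by 520 mm (y); inner floor 40 mm above the counter; top frame at 130 mm, lid guides along both long sides to 138 mm. Fixed pane over y below 0, opening over y above 0.
- opening (a point): Centre of the opening in the case's top, level with the frame's top, 130 mm above the counter. With the lid fully open the opening runs in the case's frame from y = 15 mm (edge of the lid) to 260 mm (wall) and over x = -135 to 135 mm, so it is shorter than the stick.
- pane: The fixed glass pane over the right half of the case (y = -260 to 0 mm in the case's frame, which is also its own frame), with an aluminium strip along its free edge. Underside of the strip 122 mm above the counter (82 mm above the case's floor), top 130 mm.
- lid (a joint): Travel of the sliding glass lid in m: 0 closed, 0.255 fully open at its stop, growing as it slides along the case's -y over the fixed pane. Starts closed or up to 0.05 open. About 1.5 N of friction; stays where it is left. The lid is 284 x 268 mm, its glass 132 to 137 mm above the counter.
- lid_pull (a point): Centre of the lid's pull: a dark wooden bar 112 mm long (along the case's x), 14 mm wide (along y) and 14 mm high, on two posts 90 mm apart, its centre 166 mm above the counter and 29 mm above the lid's glass. In the case's frame it lies at x = 0, y = 41 mm with the lid closed and y = -214 mm fully open.
- stick_seeded_mid (a point): Centre (half-way up) of the dark brown stick with pale seeds: a firm thin loaf 330 x 42 x 36 mm high, about 150 g, tapering over the last 40 mm at each end. It lies on the case's floor, its x axis within 3 degrees of the case's y, its middle within 30 mm of the case's middle (so half under the pane), in the nearer or farther of two rows 55 mm either side of the middle line; the plain stick has the other row.
- stick_seeded_end_a (a point): Tip of one end of the seeded stick (165 mm along its x axis from the centre, half-way up).
- stick_seeded_end_b (a point): Tip of the other end of the seeded stick (165 mm along its -x axis from the centre, half-way up).
- stick_seeded: The same seeded stick as a body; origin at the middle of its underside.
- stick_plain_mid (a point): Centre of the plain golden stick with pale slashes, of the same size, lying beside the seeded one. It stays.
- stick_plain: The same plain stick as a body; origin at the middle of its underside.
- tongs: Steel bread tongs lying on the counter to the right, 230 x 75 x 12 mm. Origin: underside, half-way along. Not to be moved. (Not tracked: on the left, beyond y = 0.45 m, stands a wicker basket of bread up to 110 mm high; on the far right a shop scale, 95 mm high.)
- price_stand: Small black price board on a wooden foot, 90 mm wide, 60 mm high, beyond the case. Not to be moved.
- biscuit_jar: Glass biscuit jar with a wooden lid, 96 mm across, 150 mm high, beyond the case to the left. Not to be moved.
- coffee_cup: White mug, 80 mm across, 85 mm high, beyond the case. Not to be moved.

How it is judged:
By the outcome, as a careful person would: the job done as asked, in the order asked, and still so for the second after the job is handed in, while the arm keeps its last pose, push and grip.
It also fails if it takes over 54 s, if anything falls off the work surface, if the arm or the gripper's body presses on something with over 40 N, if the wrist force passes 120 N, or if a joint passes its speed limit or range.

## Working session

There is one attempt and no reset: what is moved stays moved. The work goes in short steps, Python scripts to look and compute and a tool call to move; the robot and the scene stay as the last step left them, time stands still between calls to the robot, and variables do not carry over. Pictures are saved under pics/ and viewed, at most 10 in all, crops included, and the job is handed in when it is done.

Besides the shell and the picture viewer there is one more tool, called after "Request:" in YAML: its name, and indented under it one key for each argument. play_rows: Moves the arm, as the interface text tells. Its arguments: {"type":"object","properties":{"moves":{"type":"array","items":{"type":"array","items":{"type":"array","items":{"type":"number"}}}},"fingers":{"type":"number"}},"required":["moves"]}

```bash
mkdir -p pics; ls; cat > h.py <<'E'
import numpy as np, cv2
from rig import bot
def ray(c,p):
    d=np.array([(p[0]-c["cx"])/c["fx"],(p[1]-c["cy"])/c["fy"],1.0]); R=np.array(c["R"]);t=np.array(c["t"])
    return -R.T@t, R.T@d
def onz(c,p,z):
    o,d=ray(c,p); return o+d*(z-o[2])/d[2]
def proj(c,X):
    q=np.array(c["R"])@np.array(X)+np.array(c["t"]); return [c["fx"]*q[0]/q[2]+c["cx"],c["fy"]*q[1]/q[2]+c["cy"]]
E
python3 - <<'E'
from h import *
s=bot.read_state();print({k:np.round(v,3).tolist() for k,v in s.items()})
Z=dict(case=0,opening=.13,pane=0,lid_pull=.166,stick_seeded_mid=.058,stick_seeded_end_a=.058,stick_plain_mid=.058,tongs=0,price_stand=0,biscuit_jar=0,coffee_cup=0)
for n in ["scene","side"]:
    c=bot.capture(n);cv2.imwrite(f"pics/{n}0.png",c["image"]);print(n,-np.array(c["R"]).T@c["t"])
    for q,z in Z.items():
        for r in bot.pinpoint(c,q)[:2]:
            print(q,round(r["confidence"],2),np.round(r["centre"]),np.round(onz(c,r["centre"],z),3))
E
```

```text
pics
{'time_s': 0.0, 'joint_positions': [52.855, 30.279, 82.155, -0.002, 67.689, -10.226], 'qvel': [-0.003, 0.065, 0.044, -0.101, 0.048, -0.032], 'tau': [-0.001, -44.004, -17.659, 0.063, 0.058, -0.0], 'position': [0.282, 0.557, 0.236], 'tcp_rot': [[-0.892, 0.453, -0.001], [0.453, 0.892, -0.002], [0.0, -0.002, -1.0]], 'force': [-0.584, -0.562, -0.249], 'moment': [-0.045, -0.003, -0.013], 'grasp_force': 0.0, 'opening': 0.999}
scene [ 1.05729539 -0.63276445  0.64366658]
opening 0.9 [350. 185.] [0.562 0.086 0.13 ]
opening 0.61 [460. 236.] [0.843 0.054 0.13 ]
pane 0.4 [455. 235.] [0.777 0.228 0.   ]
lid_pull 0.71 [349. 189.] [0.603 0.023 0.166]
lid_pull 0.65 [311. 189.] [ 0.54  -0.025  0.166]
stick_seeded_mid 0.53 [357. 356.] [ 0.817 -0.251  0.058]
stick_seeded_mid 0.32 [423. 281.] [ 0.818 -0.026  0.058]
tongs 0.8 [154. 369.] [ 0.526 -0.454  0.   ]
price_stand 0.8 [422. 280.] [0.79  0.035 0.   ]
price_stand 0.35 [456. 236.] [0.78  0.226 0.   ]
biscuit_jar 0.7 [456. 233.] [0.776 0.236 0.   ]
coffee_cup 0.96 [357. 355.] [ 0.793 -0.211 -0.   ]
side [ 1.04118369 -1.00275668  0.79470082]
opening 0.83 [338. 189.] [0.562 0.089 0.13 ]
lid_pull 0.97 [305. 202.] [ 0.545 -0.049  0.166]
stick_plain_mid 0.24 [422. 273.] [ 0.817 -0.053  0.058]
tongs 0.82 [201. 384.] [ 0.529 -0.454  0.   ]
price_stand 0.6 [425. 273.] [0.805 0.025 0.   ]
biscuit_jar 0.68 [437. 227.] [0.779 0.221 0.   ]
```

View pics/scene0.png

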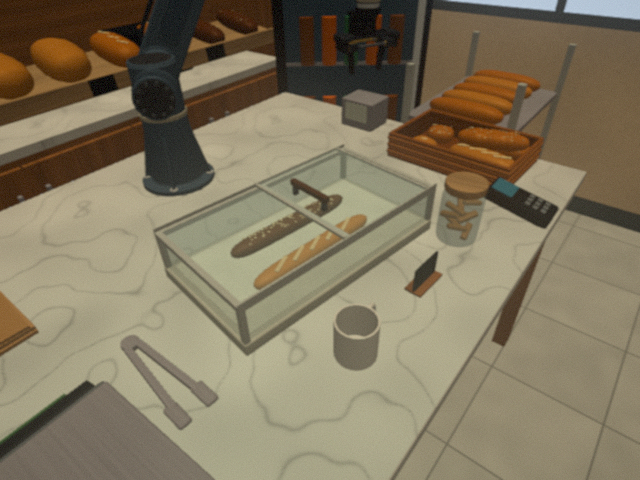

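View pics/side0.png

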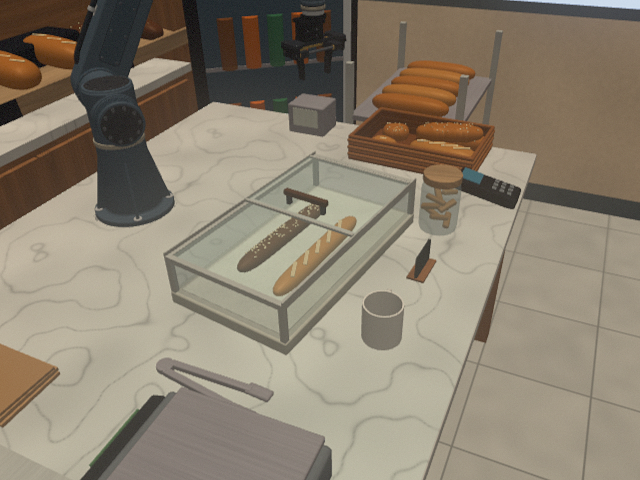

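The two pictures agree. The seeded stick lies in the near row, from about (235,250) to (340,200) in scene, and the plain one is in the far row. The pull is at (311,193) and the case's top corners are (157,234), (341,150), (435,186) and (243,305). I'll fit the case pose next.

```bash
cat >> h.py <<'E'
from scipy.optimize import least_squares
def w(p,l):
    a=p[2];return np.array([p[0]+np.cos(a)*l[0]-np.sin(a)*l[1],p[1]+np.sin(a)*l[0]+np.cos(a)*l[1],l[2]])
E
python3 - <<'E'
from h import *
L=[(-.149,-.274,.138),(-.149,.274,.138),(.149,.274,.138),(.149,-.274,.138)]
px={"scene":[(157,234),(341,150),(435,186),(243,305)],"side":[(168,258),(314,158),(415,180),(286,300)]}
cs={n:bot.capture(n) for n in px}
f=lambda p:np.concatenate([np.array(proj(cs[n],w(p,l)))-q for n in px for l,q in zip(L,px[n])])
r=least_squares(f,[.55,0,0],loss='soft_l1');print(r.x,np.degrees(r.x[2]),np.round(r.fun.reshape(-1,2),1).tolist())
p=r.x
for n in px:
    c=cs[n]
    for q in ["stick_seeded","stick_plain"]:
        for m in bot.silhouettes(c,q)[:2]:
            ys,xs=np.nonzero(m["pixels"])
            P=np.array([onz(c,(x,y),.058)[:2] for x,y in zip(xs,ys)])
            a=p[2];Rm=np.array([[np.cos(a),-np.sin(a)],[np.sin(a),np.cos(a)]]);l=(P-p[:2])@Rm
            print(n,q,round(m["confidence"],2),len(xs),m["centre"],l.min(0).round(3),l.max(0).round(3),l.mean(0).round(3))
    for m in bot.pinpoint(c,"lid_pull")[:2]: print(n,m["confidence"],((onz(c,m["centre"],.166)[:2]-p[:2])@Rm).round(3))
    # verification overlay
    im=c["image"].copy()
    for l in L+[(0,.041,.166),(-.135,.0,.13),(.135,0,.13),(-.055,-.165,.058),(-.055,.165,.058)]:
        cv2.circle(im,tuple(int(round(v)) for v in proj(c,w(p,l))),2,(0,0,255),-1)
    cv2.imwrite(f"pics/{n}1.png",cv2.resize(im[130:350,130:450],(800,550)))
E
```

```text
[ 0.54015992 -0.04934557 -0.1187746 ] -6.805283523711852 [[-5.4, -2.1], [0.3, -7.0], [2.6, -4.1], [-0.3, 4.4], [-4.0, -2.2], [-1.3, -7.1], [2.0, -2.8], [2.5, 5.9]]
scene stick_seeded 0.35 8210 [340.6, 189.1] [-0.267  0.046] [0.076 0.372] [-0.08   0.196]
scene 0.68 [-0.009  0.016]
side 0.88 [-0.006  0.01 ]
```

View pics/scene1.png

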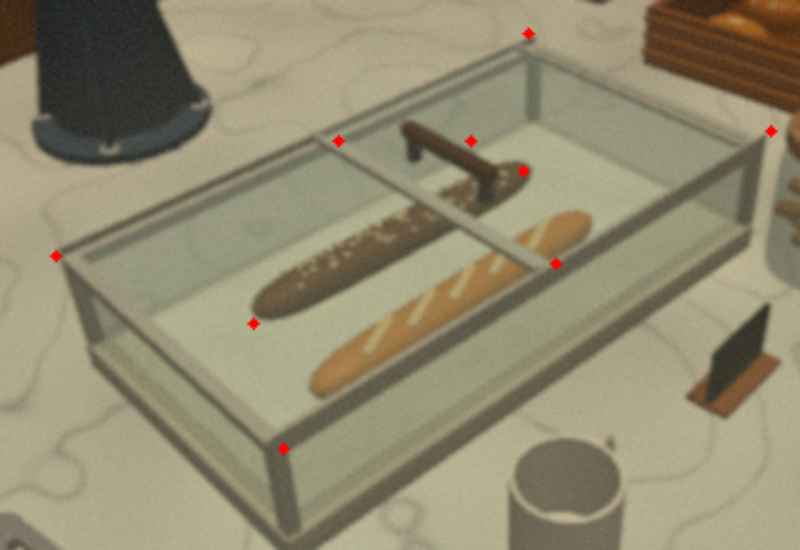

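The overlay shows my top-corner height was slightly wrong. The visible corners sit at frame height, about 130 mm, so I'll refit with the bottom corners added.

```bash
python3 - <<'E'
from h import *
T=.131
L=[(-.149,-.274,T),(-.149,.274,T),(.149,.274,T),(.149,-.274,T),(-.149,-.274,0),(.149,-.274,0),(.149,.274,0)]
px={"scene":[(155.5,232),(341,147.5),(436,185.5),(240,306.5),(167,273),(247,349),(430,227)],"side":[(168,258),(314,157),(415,179),(286,298)]}
cs={n:bot.capture(n) for n in px}
f=lambda p:np.concatenate([np.array(proj(cs[n],w(p,l)))-q for n in px for l,q in zip(L,px[n])])
r=least_squares(f,[.55,0,0],loss='soft_l1');p=r.x;print(p,np.degrees(p[2]),np.round(r.fun.reshape(-1,2),1).tolist())
a=p[2];Rm=np.array([[np.cos(a),-np.sin(a)],[np.sin(a),np.cos(a)]])
def loc(c,q,z):return ((onz(c,q,z)[:2]-p[:2])@Rm).round(3)
Z=lambda x,y:(x/2.5+130,y/2.5+130)
c=cs["scene"]
print("seed ends",loc(c,Z(255,306),.055),loc(c,Z(530,175),.055),"pull ends",loc(c,Z(408,128),.166),loc(c,Z(492,178),.166),"strip",loc(c,Z(318,137),.13),loc(c,Z(545,268),.13))
c=cs["side"]
print("seed ends",loc(c,(240,266),.055),loc(c,(324,207),.055),"pull ends",loc(c,(286,193),.166),loc(c,(325,208),.166),"strip",loc(c,(247,202),.13),loc(c,(352,234),.13))
s=bot.read_state();R=np.array(s["tcp_rot"]);print(w(p,(0,.041,.166)))
c=bot.capture("wrist");print("wristcam",(-np.array(c["R"]).T@c["t"]-s["position"])@R)
E
```

```text
[ 0.53174612 -0.04107505 -0.13470285] -7.71790494304068 [[-1.9, -2.2], [1.4, -3.7], [0.5, -2.4], [0.5, -0.1], [1.7, 4.9], [3.1, 8.2], [-1.2, 2.3], [-5.0, -3.8], [-0.9, -5.5], [0.7, -0.5], [-2.1, 6.8]]
seed ends [-0.062 -0.157] [-0.038  0.158] pull ends [-0.046  0.012] [0.064 0.006] strip [-0.142 -0.018] [ 0.145 -0.016]
seed ends [-0.063 -0.149] [-0.039  0.153] pull ends [-0.043  0.005] [ 0.066 -0.005] strip [-0.135 -0.024] [ 0.138 -0.015]
[ 5.37252252e-01 -4.46457521e-04  1.66000000e-01]
wristcam [ 0.07653613 -0.00063359 -0.14840852]
```

```bash
cat >> h.py <<'E'
from scipy.spatial.transform import Rotation as Ro
def down(deg_y,pitch=0):
    "tool down, tool y axis at world azimuth deg_y; then turned by pitch deg about tool y"
    a=np.radians(deg_y);y=np.array([np.cos(a),np.sin(a),0]);z=np.array([0,0,-1.]);R=np.c_[np.cross(y,z),y,z]
    return R@Ro.from_rotvec([0,np.radians(pitch),0]).as_matrix()
def plan(P,Rt,n,start=None):
    s=bot.read_state();p0,R0=(np.array(s["position"]),np.array(s["tcp_rot"])) if start is None else start
    rv=Ro.from_matrix(R0.T@Rt).as_rotvec()/n;S=Ro.from_rotvec(rv).as_matrix()
    A=sum(np.linalg.matrix_power(S,k) for k in range(n))
    d=np.linalg.solve(A,R0.T@(np.array(P)-p0))*1000
    print(n,"x",np.round(d,1).tolist()+np.round(rv,4).tolist(),"|d|",np.linalg.norm(d).round(1),"deg",np.degrees(np.linalg.norm(rv)).round(2))
    return np.array(P),Rt
E
python3 - <<'E'
from h import *
plan([.55,-.02,.30],down(82.3),15)
E
```

```text
15 x [-28.9, -31.3, -4.2, 0.0, 0.0, -0.0224] |d| 42.8 deg 1.28
```

Request:
play_rows:
  moves:
    - [[-28.9, -31.3, -4.2, 0, 0, -0.0224], [-28.9, -31.3, -4.2, 0, 0, -0.0224], [-28.9, -31.3, -4.2, 0, 0, -0.0224], [-28.9, -31.3, -4.2, 0, 0, -0.0224], [-28.9, -31.3, -4.2, 0, 0, -0.0224]]

```text
time_s: 2.25
position: [0.3502, 0.3538, 0.2579]
tcp_rot: [[-0.937, 0.349, 0.0], [0.349, 0.937, 0.0], [-0.0, 0.0, -1.0]]
force: [1.3, -0.6, 0.5]
opening: 1.002
grasp_force: 0.0
```

Request:
play_rows:
  moves:
    - [[-28.9, -31.3, -4.2, 0, 0, -0.0224], [-28.9, -31.3, -4.2, 0, 0, -0.0224], [-28.9, -31.3, -4.2, 0, 0, -0.0224], [-28.9, -31.3, -4.2, 0, 0, -0.0224], [-28.9, -31.3, -4.2, 0, 0, -0.0224]]

```text
time_s: 2.75
position: [0.4397, 0.1603, 0.279]
tcp_rot: [[-0.97, 0.242, 0.001], [0.242, 0.97, 0.0], [-0.001, 0.0, -1.0]]
force: [1.1, -0.2, 0.2]
opening: 1.002
grasp_force: 0.0
```

Request:
play_rows:
  moves:
    - [[-28.9, -31.3, -4.2, 0, 0, -0.0224], [-28.9, -31.3, -4.2, 0, 0, -0.0224], [-28.9, -31.3, -4.2, 0, 0, -0.0224], [-28.9, -31.3, -4.2, 0, 0, -0.0224], [-28.9, -31.3, -4.2, 0, 0, -0.0224]]

```text
time_s: 3.25
position: [0.5501, -0.0219, 0.2999]
tcp_rot: [[-0.991, 0.133, 0.0], [0.133, 0.991, 0.0], [-0.0, 0.0, -1.0]]
force: [0.5, 0.1, -0.6]
opening: 1.001
grasp_force: 0.0
```

```bash
python3 - <<'E'
from h import *
a=bot.capture("side");c=bot.capture("wrist");s=bot.read_state();print(s["position"],np.round(s["tcp_rot"],3).tolist(),s["joint_positions"])
for q,z in dict(lid_pull=.166,opening=.13,stick_seeded_mid=.058,stick_seeded_end_a=.058,stick_plain_mid=.058).items():
    for r in bot.pinpoint(c,q)[:2]: print(q,round(r["confidence"],2),np.round(r["centre"]),np.round(onz(c,r["centre"],z),3))
im=np.hstack([cv2.resize(a["image"][60:260,180:430],(400,320)),cv2.resize(c["image"],(400,320))])
cv2.imwrite("pics/w2.png",np.hstack([cv2.resize(a["image"][60:260,200:400],(320,320)),cv2.resize(c["image"],(427,320))]))
np.save("w2.npy",[c])if 0 else None
cv2.imwrite("pics/w2full.png",c["image"])
print(c["fx"],c["cx"],c["cy"],np.array(c["R"]).tolist(),np.array(c["t"]).tolist())
E
```

```text
[ 0.55341216 -0.02509529  0.30033482] [[-0.99, 0.138, 0.005], [0.138, 0.99, -0.003], [-0.006, -0.002, -1.0]] [-14.10405714  20.53460288  88.06038596  -0.1000201   71.06648521
 -96.13911706]
lid_pull 0.76 [318. 212.] [ 0.537 -0.029  0.166]
opening 0.9 [447. 206.] [0.554 0.087 0.13 ]
stick_seeded_mid 0.56 [387. 354.] [0.752 0.028 0.058]
353.13644048891814 320.8611784613644 240.9695187159824 [[0.13466558083713737, 0.9908774661818138, -0.005198879774245684], [0.9501702831922962, -0.1276410741092574, 0.28440145769406516], [0.2811434051797598, -0.0432389085586775, -0.958691182034437]] [-0.04518199876908246, -0.5843233189082149, 0.2948284197348614]
```

View pics/w2full.png

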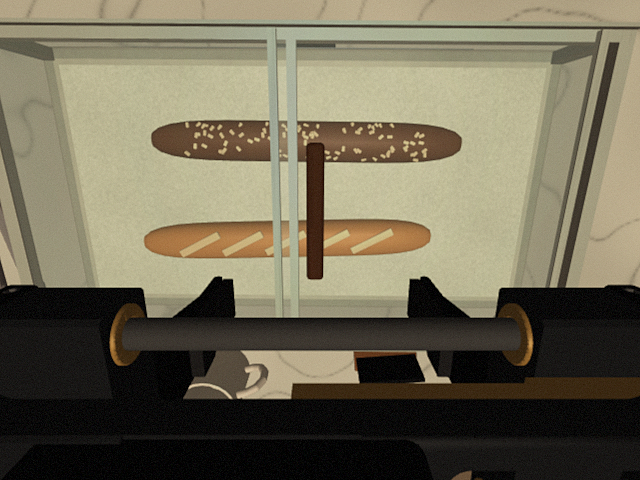

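View pics/w2.png

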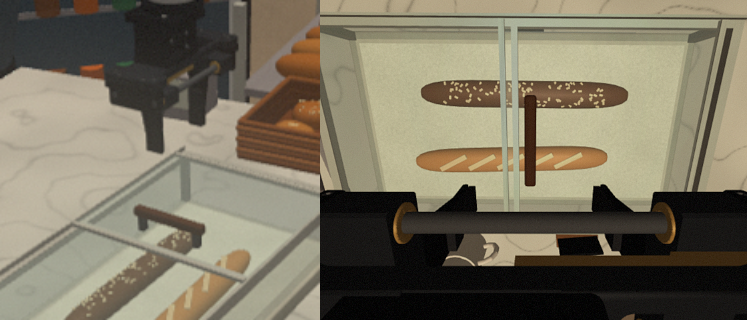

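The wrist view shows the seeded stick from (151,138) to (462,143), the pull at (315,211) and the near floor corners at about (53,60) and (552,63). The gripper's wide dimension is along its closing line.

```bash
python3 - <<'E'
from h import *
c=bot.capture("wrist");s=bot.read_state();print(np.round(s["position"],4))
A=onz(c,(53,60),.04);B=onz(c,(552,63),.04);v=B-A;az=np.degrees(np.arctan2(v[1],v[0]));print("len",np.linalg.norm(v),"az",az)
a=np.radians(az-90);m=(A+B)/2;cen=m[:2]+.135*np.array([np.cos(a),np.sin(a)]);print("centre",cen)
p=[*cen,a];Rm=np.array([[np.cos(a),-np.sin(a)],[np.sin(a),np.cos(a)]])
for n,q,z in [("pull",(315,211),.168),("pulltop",(315,145),.17),("pullbot",(315,277),.17),("sA",(151,138),.058),("sB",(462,143),.058),("pA",(144,240),.058),("pB",(431,236),.058),("strip1",(267,40),.13),("strip2",(277,230),.13),("edge",(291,100),.137)]:
    P=onz(c,q,z);print(n,P.round(3),((P[:2]-cen)@Rm).round(3))
E
```

```text
[ 0.5485 -0.0188  0.2994]
len 0.5233267733555579 az 82.13648153179506
centre [ 0.52518423 -0.0357024 ]
pull [ 0.526 -0.021  0.168] [-0.001  0.015]
pulltop [ 0.476 -0.014  0.17 ] [-0.052  0.015]
pullbot [ 0.582 -0.029  0.17 ] [0.055 0.015]
sA [ 0.447 -0.187  0.058] [-0.057 -0.161]
sB [0.495 0.14  0.058] [-0.054  0.169]
pA [ 0.555 -0.224  0.058] [ 0.055 -0.183]
pB [0.594 0.102 0.058] [0.049 0.146]
strip1 [ 0.39  -0.042  0.13 ] [-0.133 -0.025]
strip2 [ 0.547 -0.06   0.13 ] [ 0.025 -0.021]
edge [ 0.438 -0.029  0.137] [-0.087 -0.005]
```

```bash
python3 - <<'E'
from h import *
s=(np.array([.55,-.0215,.30]),down(82.4))
q=plan([.53,-.023,.20],down(82.2),5,s);q=plan([.53,-.023,.162],down(82.2),4,q)
E
```

```text
5 x [3.9, -0.8, 20.0, 0.0, 0.0, 0.0007] |d| 20.4 deg 0.04
4 x [0.0, 0.0, 9.5, 0.0, 0.0, 0.0] |d| 9.5 deg 0.0
```

Request:
play_rows:
  moves:
    - [[3.9, -0.8, 20, 0, 0, 0.0007], [3.9, -0.8, 20, 0, 0, 0.0007], [3.9, -0.8, 20, 0, 0, 0.0007], [3.9, -0.8, 20, 0, 0, 0.0007], [3.9, -0.8, 20, 0, 0, 0.0007]]

```text
time_s: 4.15
position: [0.5289, -0.0202, 0.1991]
tcp_rot: [[-0.991, 0.135, 0.0], [0.135, 0.991, 0.0], [-0.0, 0.0, -1.0]]
force: [0.3, 0.3, -1.1]
opening: 1.002
grasp_force: 0.0
```

Request:
play_rows:
  moves:
    - [[0, 0, 9.5, 0, 0, 0], [0, 0, 9.5, 0, 0, 0], [0, 0, 9.5, 0, 0, 0], [0, 0, 9.5, 0, 0, 0], [0, 0, 0, 0, 0, 0]]

```text
time_s: 4.65
position: [0.5291, -0.0213, 0.1605]
tcp_rot: [[-0.991, 0.137, -0.002], [0.137, 0.991, 0.0], [0.002, 0.0, -1.0]]
force: [-1.1, 0.1, -0.3]
opening: 0.998
grasp_force: 0.0
```

```bash
python3 - <<'E'
from h import *
c=bot.capture("side");s=bot.read_state();print(s["position"],s["force"])
cv2.imwrite("pics/s3.png",cv2.resize(c["image"][120:320,150:450],(750,500)))
E
```

```text
[ 0.52953284 -0.02144678  0.16112138] [-0.24260988  0.44033021  0.09359331]
```

View pics/s3.png

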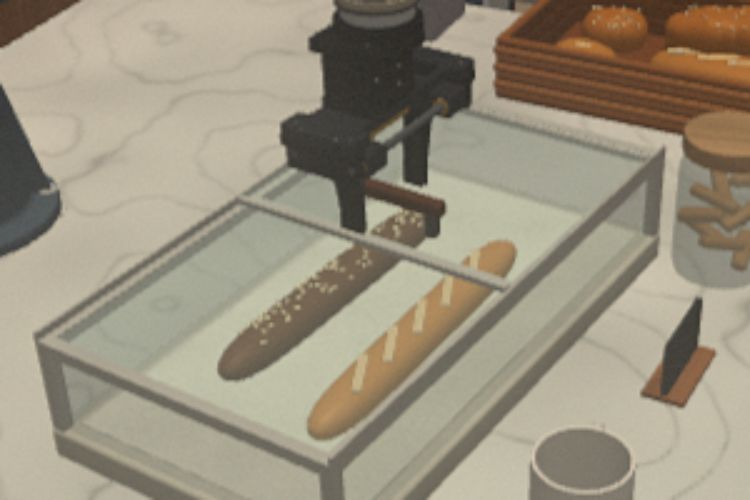

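The open fingers straddle the bar, so I'll grip it.

Request:
play_rows:
  moves:
    - [[0, 0, 0, 0, 0, 0], [0, 0, 0, 0, 0, 0], [0, 0, 0, 0, 0, 0], [0, 0, 0, 0, 0, 0], [0, 0, 0, 0, 0, 0]]
  fingers: -1

```text
time_s: 5.2
position: [0.5298, -0.0215, 0.1617]
tcp_rot: [[-0.991, 0.137, 0.0], [0.137, 0.991, -0.0], [-0.0, -0.0, -1.0]]
force: [-0.7, -0.5, 0.1]
opening: 0.627
grasp_force: 0.0
```

Request:
play_rows:
  moves:
    - [[0, 0, 0, 0, 0, 0], [0, 0, 0, 0, 0, 0], [0, 0, 0, 0, 0, 0]]

```text
time_s: 5.5
position: [0.5296, -0.0216, 0.1616]
tcp_rot: [[-0.991, 0.137, -0.0], [0.137, 0.991, -0.0], [0.0, -0.0, -1.0]]
force: [-1.0, -4.8, 0.2]
opening: 0.358
grasp_force: 2.8
```

Request:
play_rows:
  moves:
    - [[0, 0, 0, 0, 0, 0], [0, 0, 0, 0, 0, 0], [0, 0, 0, 0, 0, 0], [0, 0, 0, 0, 0, 0], [0, 0, 0, 0, 0, 0]]

```text
time_s: 6.0
position: [0.5297, -0.0216, 0.1615]
tcp_rot: [[-0.991, 0.137, 0.0], [0.137, 0.991, -0.0], [-0.0, -0.0, -1.0]]
force: [-1.2, -1.7, -0.3]
opening: 0.155
grasp_force: 30.0
```

Request:
play_rows:
  moves:
    - [[0, -8, 0, 0, 0, 0], [0, -14, 0, 0, 0, 0], [0, -18, 0, 0, 0, 0], [0, -18, 0, 0, 0, 0], [0, -18, 0, 0, 0, 0]]

```text
time_s: 6.5
position: [0.5187, -0.0978, 0.1616]
tcp_rot: [[-0.991, 0.137, -0.0], [0.137, 0.991, 0.001], [0.001, 0.001, -1.0]]
force: [0.6, 2.3, 0.7]
opening: 0.156
grasp_force: 30.0
```

Request:
play_rows:
  moves:
    - [[0, -18, 0, 0, 0, 0], [0, -18, 0, 0, 0, 0], [0, -18, 0, 0, 0, 0], [0, -18, 0, 0, 0, 0], [0, -18, 0, 0, 0, 0]]

```text
time_s: 7.0
position: [0.5059, -0.1869, 0.1615]
tcp_rot: [[-0.99, 0.138, -0.001], [0.138, 0.99, 0.001], [0.001, 0.001, -1.0]]
force: [1.2, 2.4, 0.9]
opening: 0.155
grasp_force: 30.0
```

Request:
play_rows:
  moves:
    - [[0, -16, 0, 0, 0, 0], [0, -12, 0, 0, 0, 0], [0, -8, 0, 0, 0, 0], [0, -5, 0, 0, 0, 0], [0, 0, 0, 0, 0, 0]]

```text
time_s: 7.5
position: [0.5001, -0.2273, 0.1615]
tcp_rot: [[-0.991, 0.136, -0.003], [0.136, 0.991, -0.001], [0.002, -0.001, -1.0]]
force: [-5.5, -1.6, 4.2]
opening: 0.156
grasp_force: 30.0
```

Request:
play_rows:
  moves:
    - [[0, -4, 0, 0, 0, 0], [0, -4, 0, 0, 0, 0], [0, -4, 0, 0, 0, 0]]

```text
time_s: 7.8
position: [0.4986, -0.2376, 0.1615]
tcp_rot: [[-0.991, 0.136, -0.003], [0.136, 0.991, 0.002], [0.003, 0.001, -1.0]]
force: [-4.8, 2.9, 4.9]
opening: 0.158
grasp_force: 30.0
```

Request:
play_rows:
  moves:
    - [[0, -3, 0, 0, 0, 0], [0, -3, 0, 0, 0, 0], [0, 0, 0, 0, 0, 0]]

```text
time_s: 8.1
position: [0.4977, -0.2441, 0.1615]
tcp_rot: [[-0.991, 0.136, -0.003], [0.136, 0.991, 0.001], [0.003, 0.0, -1.0]]
force: [-5.5, 1.8, 5.0]
opening: 0.158
grasp_force: 30.0
```

Request:
play_rows:
  moves:
    - [[0, -3, 0, 0, 0, 0], [0, -3, 0, 0, 0, 0]]

```text
time_s: 8.3
position: [0.4969, -0.2494, 0.1615]
tcp_rot: [[-0.991, 0.136, -0.003], [0.136, 0.991, 0.002], [0.003, 0.001, -1.0]]
force: [-4.5, 2.0, 4.9]
opening: 0.157
grasp_force: 30.0
```

Request:
play_rows:
  moves:
    - [[0, -3, 0, 0, 0, 0], [0, 0, 0, 0, 0, 0]]

```text
time_s: 8.5
position: [0.4964, -0.2529, 0.1615]
tcp_rot: [[-0.991, 0.136, -0.003], [0.136, 0.991, 0.001], [0.003, 0.0, -1.0]]
force: [-6.4, 1.5, 5.1]
opening: 0.157
grasp_force: 30.0
```

Request:
play_rows:
  moves:
    - [[0, -3, 0, 0, 0, 0], [0, -2, 0, 0, 0, 0]]

```text
time_s: 8.7
position: [0.4957, -0.2574, 0.1615]
tcp_rot: [[-0.991, 0.136, -0.003], [0.136, 0.991, 0.001], [0.003, 0.001, -1.0]]
force: [-5.9, 1.8, 5.5]
opening: 0.157
grasp_force: 30.0
```

Request:
play_rows:
  moves:
    - [[0, -2, 0, 0, 0, 0], [0, -1, 0, 0, 0, 0]]

```text
time_s: 8.9
position: [0.4955, -0.2587, 0.1615]
tcp_rot: [[-0.991, 0.137, -0.002], [0.137, 0.991, 0.005], [0.003, 0.005, -1.0]]
force: [-3.4, 8.6, 6.9]
opening: 0.159
grasp_force: 30.0
```

The lid is at its stop, with the resistance rising to 8.6 N. I'll release, rise, and turn the gripper above the opening.

Request:
play_rows:
  moves:
    - [[0, 0, 0, 0, 0, 0], [0, 0, 0, 0, 0, 0], [0, 0, 0, 0, 0, 0], [0, 0, 0, 0, 0, 0], [0, 0, 0, 0, 0, 0]]
  fingers: 0.6

```text
time_s: 9.4
position: [0.4969, -0.2616, 0.1615]
tcp_rot: [[-0.991, 0.137, 0.001], [0.137, 0.991, -0.001], [-0.001, -0.001, -1.0]]
force: [0.1, 0.1, -0.2]
opening: 0.524
grasp_force: 0.0
```

```bash
python3 - <<'E'
from h import *
s=bot.read_state();print(s["position"],s["opening"],s["force"])
q=(np.array([.495,-.26,.162]),down(82.2));q=plan([.495,-.26,.30],down(82.2),4,q)
plan([.483,.035,.30],down(-7.8),12,q)
E
```

```text
[ 0.49690895 -0.26159619  0.16153044] 0.5243862310163383 [ 0.05160559  0.09950412 -0.21970926]
4 x [0.0, 0.0, -34.5, 0.0, 0.0, 0.0] |d| 34.5 deg 0.0
12 x [21.3, 17.0, 0.0, 0.0, 0.0, 0.1309] |d| 27.3 deg 7.5
```

Request:
play_rows:
  moves:
    - [[0, 0, -20, 0, 0, 0], [0, 0, -35, 0, 0, 0], [0, 0, -35, 0, 0, 0], [0, 0, -35, 0, 0, 0], [0, 0, -13, 0, 0, 0]]

```text
time_s: 9.9
position: [0.4981, -0.2625, 0.3036]
tcp_rot: [[-0.991, 0.137, 0.006], [0.137, 0.991, -0.005], [-0.007, -0.004, -1.0]]
force: [0.3, -0.1, -0.2]
opening: 0.798
grasp_force: 0.0
```

Request:
play_rows:
  moves:
    - [[21.3, 17, 0, 0, 0, 0.1309], [21.3, 17, 0, 0, 0, 0.1309], [21.3, 17, 0, 0, 0, 0.1309], [21.3, 17, 0, 0, 0, 0.1309]]

```text
time_s: 10.3
position: [0.4381, -0.1695, 0.2996]
tcp_rot: [[-0.786, 0.619, 0.0], [0.619, 0.786, -0.0], [-0.0, -0.0, -1.0]]
force: [0.1, 0.6, -1.2]
opening: 0.803
grasp_force: 0.0
```

Request:
play_rows:
  moves:
    - [[21.3, 17, 0, 0, 0, 0.1309], [21.3, 17, 0, 0, 0, 0.1309], [21.3, 17, 0, 0, 0, 0.1309], [21.3, 17, 0, 0, 0, 0.1309]]

```text
time_s: 10.7
position: [0.4342, -0.0613, 0.2997]
tcp_rot: [[-0.371, 0.929, 0.0], [0.929, 0.371, -0.0], [-0.0, 0.0, -1.0]]
force: [1.3, -0.7, 0.6]
opening: 0.799
grasp_force: 0.0
```

Request:
play_rows:
  moves:
    - [[21.3, 17, 0, 0, 0, 0.1309], [21.3, 17, 0, 0, 0, 0.1309], [21.3, 17, 0, 0, 0, 0.1309], [21.3, 17, 0, 0, 0, 0.1309], [0, 0, 0, 0, 0, 0]]

```text
time_s: 11.2
position: [0.4867, 0.035, 0.2998]
tcp_rot: [[0.135, 0.991, 0.003], [0.991, -0.135, 0.0], [0.001, 0.003, -1.0]]
force: [0.7, 0.3, -0.2]
opening: 0.799
grasp_force: 0.0
```

```bash
python3 - <<'E'
from h import *
c=bot.capture("wrist");s=bot.read_state();print(s["position"],np.round(s["tcp_rot"],3).tolist(),np.round(s["joint_positions"],1),s["opening"])
cv2.imwrite("pics/w4.png",c["image"])
np.savez("w4.npz",**{k:np.array(c[k]) for k in ("fx","fy","cx","cy","R","t")})
for q,z in dict(lid_pull=.166,opening=.13,stick_seeded_mid=.058,stick_seeded_end_a=.058,stick_plain_mid=.058).items():
    for r in bot.pinpoint(c,q)[:2]: print(q,round(r["confidence"],2),np.round(r["centre"]),np.round(onz(c,r["centre"],z),3))
E
```

```text
[0.4853808  0.03392848 0.29948047] [[0.133, 0.991, 0.0], [0.991, -0.133, -0.0], [-0.0, 0.0, -1.0]] [-9.2 15.  96.8 -0.  68.2 -1.5] 0.8014301383558321
opening 0.94 [388. 154.] [0.553 0.09  0.13 ]
opening 0.23 [325. 121.] [0.502 0.124 0.13 ]
stick_seeded_mid 0.57 [324. 270.] [ 0.481 -0.037  0.058]
stick_seeded_end_a 0.79 [328. 119.] [0.506 0.129 0.058]
stick_plain_mid 0.72 [413. 284.] [ 0.583 -0.069  0.058]
```

View pics/w4.png

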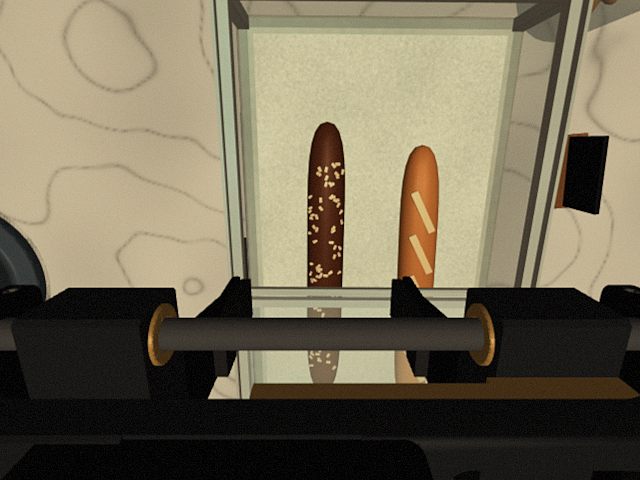

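The stick's end is at (327,122), with sides at columns 308 and 345. The lid and strip edge is at row 290, and the far-left floor corners are near (248,28) and (512,30).

```bash
python3 - <<'E'
from h import *
c=dict(np.load("w4.npz"))
a=np.radians(-7.8);ex=np.array([np.cos(a),np.sin(a)]);ey=np.array([-ex[1],ex[0]]);C=np.array([.527,-.047])
for n,q,z in [("tip",(327,122),.055),("mid180",(326.5,180),.058),("mid270",(325,270),.058),("L270",(307,270),.058),("R270",(343,270),.058),("plainL",(400,250),.058),("plaintip",(421,146),.055),("fc1",(248,28),.04),("fc2",(512,30),.04),("lidedge1",(325,290),.137),("lidedge",(260,290),.137),("guide1",(239,280),.135),("guide2",(216,280),.135)]:
    P=onz(c,q,z)[:2];print(n,P.round(4),"case",((P-C)@np.c_[ex,ey]).round(4))
E
```

```text
tip [0.5053 0.1268] case [-0.0451  0.1693]
mid180 [0.4969 0.067 ] case [-0.0453  0.1089]
mid270 [ 0.4815 -0.0368] case [-0.0464  0.0039]
L270 [ 0.4605 -0.034 ] case [-0.0676  0.0039]
R270 [ 0.5025 -0.0397] case [-0.0253  0.0039]
plainL [ 0.5708 -0.0241] case [0.0403 0.0286]
plaintip [0.6024 0.089 ] case [0.0563 0.1449]
fc1 [0.4373 0.229 ] case [-0.1263  0.2613]
fc2 [0.7059 0.191 ] case [0.1449 0.2601]
lidedge1 [ 0.4817 -0.0273] case [-0.0476  0.0133]
lidedge [ 0.4202 -0.0189] case [-0.1096  0.0133]
guide1 [ 0.4018 -0.0069] case [-0.1295  0.0227]
guide2 [ 0.3801 -0.004 ] case [-0.1514  0.0227]
```

```bash
cat >> h.py <<'E'
a_=np.radians(-7.8);EX=np.array([np.cos(a_),np.sin(a_),0]);EY=np.array([-EX[1],EX[0],0]);CC=np.array([.527,-.047,0])
def pose(x,y,z,th=0,roll=12):
    "grasp point in case frame -> TCP pose; stick tilt th, roll"
    R=Ro.from_rotvec(EX*np.radians(th)).as_matrix()@down(-7.8)@Ro.from_rotvec([np.radians(roll),0,0]).as_matrix()
    return CC+x*EX+y*EY+np.array([0,0,z])+.005*R[:,2],R
E
python3 - <<'E'
from h import *
s=(np.array([.486,.0345,.2996]),np.array(bot.read_state()["tcp_rot"]))
q=plan(*pose(-.0456,.075,.20),5,s)
q=plan(*pose(-.0456,.075,.10),4,q)
q=plan(*pose(-.0456,.075,.072),3,q);print(q)
E
```

```text
5 x [-0.0, 2.8, 20.8, 0.0418, 0.0, -0.0003] |d| 21.0 deg 2.4
4 x [0.0, 5.2, 24.5, 0.0, 0.0, 0.0] |d| 25.0 deg 0.0
3 x [0.0, 1.9, 9.1, 0.0, 0.0, 0.0] |d| 9.3 deg 0.0
(array([0.49097063, 0.0336358 , 0.06710926]), array([[ 0.13571557,  0.96909762, -0.20598806],
       [ 0.99074784, -0.13274986,  0.02821685],
       [ 0.        , -0.20791169, -0.9781476 ]]))
```

Request:
play_rows:
  moves:
    - [[0, 2.8, 20.8, 0.0418, 0, -0.0003], [0, 2.8, 20.8, 0.0418, 0, -0.0003], [0, 2.8, 20.8, 0.0418, 0, -0.0003], [0, 2.8, 20.8, 0.0418, 0, -0.0003], [0, 2.8, 20.8, 0.0418, 0, -0.0003]]
  fingers: 0.43

```text
time_s: 12.0
position: [0.49, 0.0316, 0.1943]
tcp_rot: [[0.136, 0.969, -0.206], [0.991, -0.133, 0.029], [0.0, -0.208, -0.978]]
force: [0.1, -0.2, 0.0]
opening: 0.72
grasp_force: 0.0
```

Request:
play_rows:
  moves:
    - [[0, 5.2, 24.5, 0, 0, 0], [0, 5.2, 24.5, 0, 0, 0], [0, 0, 0, 0, 0, 0]]

```text
time_s: 12.3
position: [0.4876, 0.032, 0.1425]
tcp_rot: [[0.136, 0.968, -0.212], [0.991, -0.133, 0.029], [0.0, -0.214, -0.977]]
force: [-0.5, 1.8, -0.2]
opening: 0.718
grasp_force: 0.0
```

```bash
python3 - <<'E'
from h import *
c=bot.capture("side");s=bot.read_state();print(s["position"],np.round(s["tcp_rot"],3).tolist(),s["opening"])
c2=bot.capture("wrist")
cv2.imwrite("pics/m5.png",np.hstack([cv2.resize(c["image"][90:290,200:450],(400,320)),cv2.resize(c2["image"][80:,100:560],(400,320))]))
q=plan(*pose(-.0456,.075,.10),2)
q=plan(*pose(-.0456,.075,.072),3,q)
E
```

```text
[0.48875858 0.03195317 0.14400024] [[0.136, 0.968, -0.209], [0.991, -0.133, 0.029], [0.0, -0.211, -0.977]] 0.7139701934880011
2 x [0.9, 5.6, 24.3, -0.0002, -0.0002, -0.0002] |d| 25.0 deg 0.02
3 x [0.0, 1.9, 9.1, 0.0, 0.0, 0.0] |d| 9.3 deg 0.0
```

View pics/m5.png

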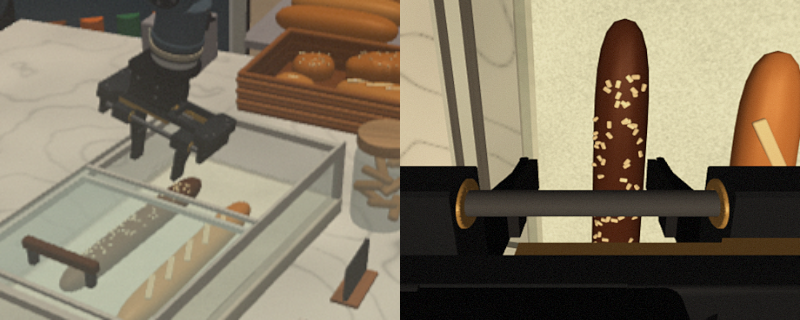

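The jaws straddle the seeded stick. It is at crop column 620 against a jaw centre of 592, and the slanted descent covers most of that difference. I'll add about 3 mm towards it.

Request:
play_rows:
  moves:
    - [[0.9, 6.6, 24.3, 0, 0, 0], [0.9, 6.6, 24.3, 0, 0, 0], [0, 2.2, 9.1, 0, 0, 0]]

```text
time_s: 12.7
position: [0.4935, 0.0336, 0.0852]
tcp_rot: [[0.136, 0.969, -0.205], [0.991, -0.133, 0.028], [0.0, -0.207, -0.978]]
force: [-0.2, 0.4, 0.8]
opening: 0.716
grasp_force: 0.0
```

Request:
play_rows:
  moves:
    - [[0, 2, 9, 0, 0, 0], [0, 1.5, 7, 0, 0, 0], [0, 0, 0, 0, 0, 0], [0, 0, 0, 0, 0, 0]]

```text
time_s: 13.1
position: [0.4937, 0.0338, 0.0693]
tcp_rot: [[0.135, 0.969, -0.205], [0.991, -0.132, 0.028], [0.0, -0.207, -0.978]]
force: [0.5, -0.2, -0.4]
opening: 0.716
grasp_force: 0.0
```

```bash
python3 - <<'E'
from h import *
c=bot.capture("wrist");s=bot.read_state();print(s["position"],np.round(s["tcp_rot"],3).tolist(),s["opening"],s["force"])
cv2.imwrite("pics/w6.png",c["image"][100:480,60:600])
E
```

```text
[0.49382561 0.0337613  0.06940683] [[0.135, 0.969, -0.204], [0.991, -0.132, 0.028], [0.0, -0.206, -0.978]] 0.715139818183667 [-0.0605707  -0.77656776 -0.27970357]
```

View pics/w6.png

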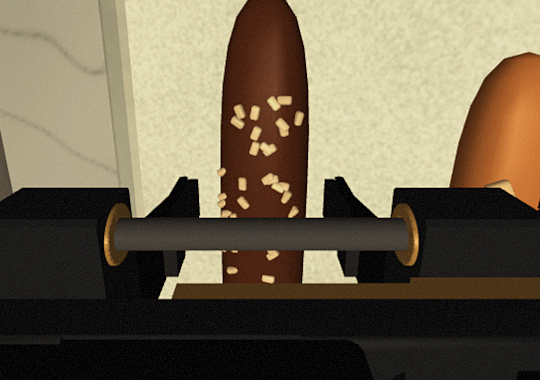

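The stick is centred between the fingers with no contact, so I'll lower 2 mm and close.

Request:
play_rows:
  moves:
    - [[0, 0.4, 2, 0, 0, 0], [0, 0, 0, 0, 0, 0], [0, 0, 0, 0, 0, 0], [0, 0, 0, 0, 0, 0], [0, 0, 0, 0, 0, 0]]
  fingers: -1

```text
time_s: 13.65
position: [0.4935, 0.0338, 0.0669]
tcp_rot: [[0.135, 0.969, -0.205], [0.991, -0.132, 0.028], [0.0, -0.207, -0.978]]
force: [0.9, 0.3, 1.4]
opening: 0.505
grasp_force: 28.8
```

Request:
play_rows:
  moves:
    - [[0, 0, 0, 0, 0, 0], [0, 0, 0, 0, 0, 0], [0, 0, 0, 0, 0, 0]]

```text
time_s: 13.95
position: [0.4935, 0.0338, 0.0669]
tcp_rot: [[0.135, 0.969, -0.205], [0.991, -0.132, 0.028], [0.0, -0.207, -0.978]]
force: [0.1, 0.1, 2.2]
opening: 0.501
grasp_force: 28.9
```

```bash
python3 - <<'E'
from h import *
s=bot.read_state();print(s["position"],s["opening"],s["grasp_force"],s["force"])
# grasp point G0 in case frame; stick: low tip at y=-.161 (z .058), axis parallel EY
p=np.array(s["position"]);R=np.array(s["tcp_rot"]);G=p-.005*R[:,2]-CC;gx,gy,gz=G@EX,G@EY,G[2];print(gx,gy,gz)
off=gz-.058; g=gy+.161   # grip above centre line / distance from low tip
q=(p,R)
Q=np.array([.007,.084])
def tgt(D,th):
    t=np.radians(th);u=np.array([np.cos(t),np.sin(t)]);n=np.array([-u[1],u[0]])
    tip=Q-D*u; k=tip+g*u+off*n; e=tip+.33*u; bc=k-.0375*u+.051*n
    print("D",D,"th",th,"tip",tip.round(3),"up",e.round(3),"body",bc.round(3)); return pose(gx,k[0],k[1],th)
for D,th,n in [(.165,6.5,4),(.160,11,3),(.13,15,4),(.10,20,4),(.07,27,5),(.03,28,4),(-.03,28,5)]:
    if th==6.5: # nearly pure tilt about low tip
        t=np.radians(th);Q0=Q;Q=np.array([-.161+.165*np.cos(t),.058+.165*np.sin(t)])
        P=tgt(D,th);Q=Q0
    else: P=tgt(D,th)
    q=plan(*P,n,q)
E
```

```text
[0.49354788 0.03382233 0.06693229] 0.501260017283722 28.941459003835917 [0.1047015 0.1208429 2.2256378]
-0.04307588053428432 0.0755341127084512 0.07182387487694729
D 0.165 th 6.5 tip [-0.161  0.058] up [0.167 0.095] body [0.029 0.145]
4 x [-0.3, -1.4, -6.6, 0.0002, 0.0277, -0.0058] |d| 6.7 deg 1.62
D 0.16 th 11 tip [-0.15   0.053] up [0.174 0.116] body [0.033 0.155]
3 x [3.1, -0.9, -4.1, -0.0, 0.0256, -0.0054] |d| 5.2 deg 1.5
D 0.13 th 15 tip [-0.119  0.05 ] up [0.2   0.136] body [0.057 0.164]
4 x [7.3, -0.3, -1.6, -0.0, 0.0171, -0.0036] |d| 7.5 deg 1.0
D 0.1 th 20 tip [-0.087  0.05 ] up [0.223 0.163] body [0.078 0.179]
4 x [7.3, -0.6, -2.7, 0.0, 0.0213, -0.0045] |d| 7.8 deg 1.25
D 0.07 th 27 tip [-0.055  0.052] up [0.239 0.202] body [0.093 0.2  ]
5 x [5.7, -0.8, -3.7, 0.0, 0.0239, -0.0051] |d| 6.9 deg 1.4
D 0.03 th 28 tip [-0.019  0.07 ] up [0.272 0.225] body [0.126 0.221]
4 x [10.0, -0.2, -0.8, -0.0, 0.0043, -0.0009] |d| 10.0 deg 0.25
D -0.03 th 28 tip [0.033 0.098] up [0.325 0.253] body [0.179 0.249]
5 x [12.0, 0.0, -0.0, 0.0, 0.0, 0.0] |d| 12.0 deg 0.0
```

Request:
play_rows:
  moves:
    - [[-0.3, -1.4, -6.6, 0.0002, 0.0277, -0.0058], [-0.3, -1.4, -6.6, 0.0002, 0.0277, -0.0058], [-0.3, -1.4, -6.6, 0.0002, 0.0277, -0.0058], [-0.3, -1.4, -6.6, 0.0002, 0.0277, -0.0058], [0, 0, 0, 0, 0, 0]]

```text
time_s: 14.45
position: [0.4933, 0.0308, 0.0938]
tcp_rot: [[0.136, 0.972, -0.19], [0.984, -0.111, 0.138], [0.113, -0.206, -0.972]]
force: [0.3, -0.5, -1.1]
opening: 0.504
grasp_force: 28.5
```

Request:
play_rows:
  moves:
    - [[3.1, -0.9, -4.1, 0, 0.0256, -0.0054], [3.1, -0.9, -4.1, 0, 0.0256, -0.0054], [3.1, -0.9, -4.1, 0, 0.0256, -0.0054], [0, 0, 0, 0, 0, 0], [0, 0, 0, 0, 0, 0]]

```text
time_s: 14.95
position: [0.4941, 0.0388, 0.1075]
tcp_rot: [[0.134, 0.974, -0.181], [0.973, -0.094, 0.213], [0.191, -0.204, -0.96]]
force: [-0.6, 0.3, -1.4]
opening: 0.503
grasp_force: 28.5
```

```bash
python3 - <<'E'
from h import *
c=bot.capture("side");s=bot.read_state();print(s["position"],s["opening"],s["grasp_force"],s["force"],s["moment"])
cv2.imwrite("pics/s7.png",cv2.resize(c["image"][90:330,150:450],(750,600)))
E
```

```text
[0.49396878 0.03890744 0.10742098] 0.5020124052452687 28.53534445166588 [ 0.34444029 -0.01966597 -2.49041047] [-0.13582302 -0.08225939  0.00172882]
```

View pics/s7.png

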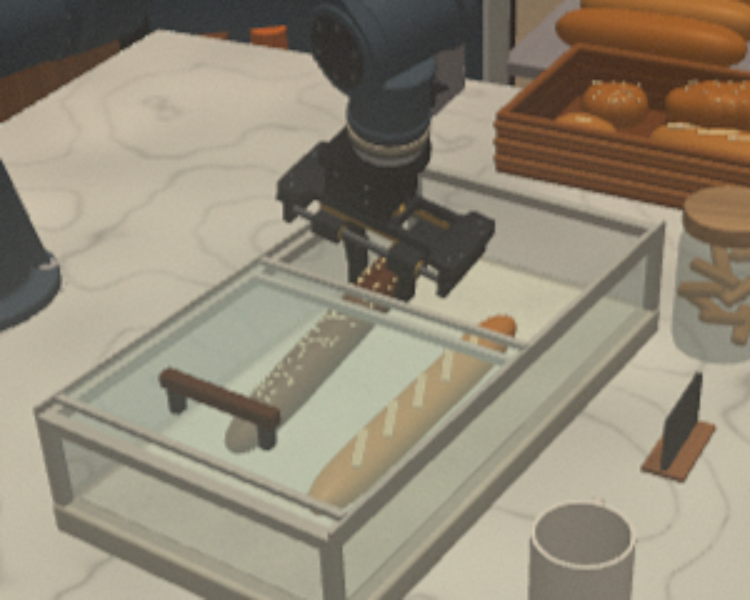

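The stick is tilted and held, with its low end at (240,435) under the pane and nothing touching. I'll go on drawing it out.

Request:
play_rows:
  moves:
    - [[7.3, -0.3, -1.6, 0, 0.0171, -0.0036], [7.3, -0.3, -1.6, 0, 0.0171, -0.0036], [7.3, -0.3, -1.6, 0, 0.0171, -0.0036], [7.3, -0.3, -1.6, 0, 0.0171, -0.0036], [0, 0, 0, 0, 0, 0]]

```text
time_s: 15.5
position: [0.498, 0.0664, 0.1205]
tcp_rot: [[0.131, 0.976, -0.171], [0.957, -0.079, 0.28], [0.26, -0.201, -0.945]]
force: [-0.1, 0.0, -0.7]
opening: 0.5
grasp_force: 28.6
```

Request:
play_rows:
  moves:
    - [[7.3, -0.6, -2.7, 0, 0.0213, -0.0045], [7.3, -0.6, -2.7, 0, 0.0213, -0.0045], [7.3, -0.6, -2.7, 0, 0.0213, -0.0045], [7.3, -0.6, -2.7, 0, 0.0213, -0.0045], [0, 0, 0, 0, 0, 0]]

```text
time_s: 16.0
position: [0.5014, 0.0905, 0.1397]
tcp_rot: [[0.128, 0.979, -0.16], [0.931, -0.063, 0.36], [0.343, -0.195, -0.919]]
force: [0.1, -0.7, -1.1]
opening: 0.5
grasp_force: 28.5
```

```bash
python3 - <<'E'
from h import *
s=bot.read_state();p=np.array(s["position"]);R=np.array(s["tcp_rot"]);print(p,s["force"],s["moment"])
G=p-.005*R[:,2];print("G case",(G-CC)@EX,(G-CC)@EY,G[2],"tilt",np.degrees(np.arcsin(R[2,0])))
off=.014*np.array([0,.2079,.978]) # tool-frame: centre line ahead along rotated normal
def pt(l): return G+R@off+R[:,0]*(l-.2365)
for n in ["side","scene"]:
    c=bot.capture(n)
    print(n,"expected low,mid,up px",[np.round(proj(c,pt(l))).tolist() for l in (0,.165,.33)])
    for q in ["stick_seeded_end_a","stick_seeded_mid"]:
        for r in bot.pinpoint(c,q)[:3]: print(q,round(r["confidence"],2),np.round(r["centre"]).tolist())
    for r in bot.silhouettes(c,"stick_seeded")[:2]:
        ys,xs=np.nonzero(r["pixels"]);i=ys.argmax();j=ys.argmin();print("sil",round(r["confidence"],2),len(xs),(xs[i],ys[i]),(xs[j],ys[j]),(xs.min(),ys[xs.argmin()]),(xs.max(),ys[xs.argmax()]))
E
```

```text
[0.50140852 0.09049567 0.13971509] [ 0.09631456 -0.74128303 -1.12498485] [-0.25331343 -0.10648695 -0.00101653]
G case -0.04297813812124577 0.13107408814565602 0.14431019157746827 tilt 20.038447248204864
side expected low,mid,up px [[262.0, 257.0], [300.0, 204.0], [335.0, 157.0]]
stick_seeded_mid 0.67 [300.0, 200.0]
sil 0.6 622 (np.int64(421), np.int64(282)) (np.int64(428), np.int64(239)) (np.int64(406), np.int64(276)) (np.int64(435), np.int64(259))
sil 0.58 529 (np.int64(305), np.int64(207)) (np.int64(310), np.int64(175)) (np.int64(291), np.int64(200)) (np.int64(319), np.int64(183))
scene expected low,mid,up px [[260.0, 244.0], [311.0, 196.0], [357.0, 152.0]]
stick_seeded_end_a 0.34 [153.0, 367.0]
stick_seeded_mid 0.7 [310.0, 197.0]
sil 0.86 576 (np.int64(313), np.int64(203)) (np.int64(322), np.int64(172)) (np.int64(300), np.int64(193)) (np.int64(333), np.int64(180))
```

```bash
python3 - <<'E'
from h import *
s=bot.read_state();p=np.array(s["position"]);R=np.array(s["tcp_rot"]);G=p-.005*R[:,2]
off=.014*np.array([0,.2079,.978])
pt=lambda l,d=0: G+R@off+R[:,0]*(l-.2365)
c=bot.capture("scene");g=cv2.cvtColor(c["image"],cv2.COLOR_BGR2GRAY)
for l in (-.02,-.01,0,.01,.02,.04,.06,.09,.12):
    u,v=proj(c,pt(l));col=g[int(v)-22:int(v)+22,int(round(u))]; d=np.nonzero(col<105)[0]
    print(l,round(u),round(v),"dark rows",(d.min()+int(v)-22,d.max()+int(v)-22) if len(d) else None,col[::4])
E
```

```text
-0.02 254 250 dark rows None [177 178 175 175 180 178 181 179 179 174 178]
-0.01 257 247 dark rows None [181 177 177 175 170 178 184 181 177 177 179]
0 260 244 dark rows None [176 178 179 140 113 116 180 181 178 176 177]
0.01 263 241 dark rows None [163 176 174 119 116 116 105 181 177 177 177]
0.02 266 238 dark rows None [151 178 169 117 119 116 112 114 181 175 182]
0.04 273 232 dark rows None [160 162 169 143 118 139 112 107 159 179 176]
0.06 279 226 dark rows None [158 160 155 121 121 121 114 110 117 177 180]
0.09 288 217 dark rows (np.int64(225), np.int64(225)) [142 157 130 119 138 119 114 110 122 176 177]
0.12 297 209 dark rows (np.int64(200), np.int64(202)) [144 143 144 122 102 153 120 110 112 177 179]
```

The low tip is within a few pixels of where I expected it, so the grip has not slipped. I'll continue the draw.

Request:
play_rows:
  moves:
    - [[5.7, -0.8, -3.7, 0, 0.0239, -0.0051], [5.7, -0.8, -3.7, 0, 0.0239, -0.0051], [5.7, -0.8, -3.7, 0, 0.0239, -0.0051], [5.7, -0.8, -3.7, 0, 0.0239, -0.0051], [5.7, -0.8, -3.7, 0, 0.0239, -0.0051]]

```text
time_s: 16.95
position: [0.5038, 0.1092, 0.1683]
tcp_rot: [[0.121, 0.982, -0.145], [0.882, -0.039, 0.47], [0.456, -0.185, -0.871]]
force: [0.3, -0.7, -2.0]
opening: 0.505
grasp_force: 28.5
```

Request:
play_rows:
  moves:
    - [[10, -0.2, -0.8, 0, 0.0043, -0.0009], [10, -0.2, -0.8, 0, 0.0043, -0.0009], [10, -0.2, -0.8, 0, 0.0043, -0.0009], [10, -0.2, -0.8, 0, 0.0043, -0.0009], [0, 0, 0, 0, 0, 0]]

```text
time_s: 17.45
position: [0.5083, 0.144, 0.1897]
tcp_rot: [[0.118, 0.983, -0.144], [0.875, -0.035, 0.483], [0.47, -0.183, -0.864]]
force: [-0.4, -0.1, -2.8]
opening: 0.503
grasp_force: 28.5
```

Request:
play_rows:
  moves:
    - [[12, 0, 0, 0, 0, 0], [12, 0, 0, 0, 0, 0], [12, 0, 0, 0, 0, 0], [12, 0, 0, 0, 0, 0], [12, 0, 0, 0, 0, 0]]

```text
time_s: 17.95
position: [0.5154, 0.1963, 0.2177]
tcp_rot: [[0.12, 0.982, -0.144], [0.875, -0.036, 0.483], [0.469, -0.184, -0.864]]
force: [0.8, 0.8, -2.1]
opening: 0.506
grasp_force: 28.5
```

```bash
python3 - <<'E'
from h import *
s=bot.read_state();p=np.array(s["position"]);R=np.array(s["tcp_rot"]);print(s["force"],s["joint_positions"].round(1) if hasattr(s["joint_positions"],'round') else s["joint_positions"])
G=p-.005*R[:,2];off=.014*np.array([0,.2079,.978]);
t=G+R@off-R[:,0]*.2365;u=t+R[:,0]*.33;print("tip case",(t-CC)@EX,(t-CC)@EY,t[2],"up",(u-CC)@EY,u,"tilt",np.degrees(np.arcsin(R[2,0])))
q=plan(p+[0,0,.2]+0*EY,R,8,(p,R))
q2=plan(p+.02*EY+np.array([0,0,.2]),R,8,(p,R))
c=bot.capture("scene");g=cv2.cvtColor(c["image"],cv2.COLOR_BGR2GRAY)
for l in (-.02,0,.01,.02,.04,.08):
    a,b=proj(c,t+R[:,0]*l);print(l,round(a),round(b),g[int(b)-20:int(b)+20:4,int(round(a))])
E
```

```text
[ 0.80956585  0.76599395 -2.13907086] [ -5.7  29.6  94.9  29.6  70.7 -14.7]
tip case -0.043508725259072345 0.03488878780705435 0.098603049286688 up 0.3262697144810275 [0.5282078  0.28215116 0.2535132 ] tilt 27.99695873199043
8 x [11.7, -4.6, -21.6, 0.0, 0.0, 0.0] |d| 25.0 deg 0.0
8 x [13.9, -4.4, -20.4, 0.0, 0.0, 0.0] |d| 25.1 deg 0.0
-0.02 294 211 [141 150 130 156 129 176 174 176 176 174]
0 300 204 [146 143  97  94 117 136 148 166 173 174]
0.01 303 201 [138 141  83  68  70 145 122 161 131 173]
0.02 306 198 [143 127  74  72  65  65 136 145 163 134]
0.04 311 191 [139 134 103 100  78  72  64  79 167 129]
0.08 322 179 [135  92 111  64 109  78  65  60 124 185]
```

The tip is out of the opening, at y = 35 mm in the case frame and clear of the lid edge. I'll raise it and then bring it back over the case.

Request:
play_rows:
  moves:
    - [[13.9, -4.4, -20.4, 0, 0, 0], [13.9, -4.4, -20.4, 0, 0, 0], [13.9, -4.4, -20.4, 0, 0, 0], [13.9, -4.4, -20.4, 0, 0, 0]]

```text
time_s: 18.4
position: [0.5162, 0.2053, 0.3179]
tcp_rot: [[0.12, 0.982, -0.145], [0.875, -0.036, 0.483], [0.469, -0.185, -0.864]]
force: [-0.6, -0.7, -2.6]
opening: 0.498
grasp_force: 28.6
```

Request:
play_rows:
  moves:
    - [[13.9, -4.4, -20.4, 0, 0, 0], [13.9, -4.4, -20.4, 0, 0, 0], [13.9, -4.4, -20.4, 0, 0, 0], [13.9, -4.4, -20.4, 0, 0, 0], [0, 0, 0, 0, 0, 0]]

```text
time_s: 18.9
position: [0.5188, 0.2154, 0.4202]
tcp_rot: [[0.116, 0.984, -0.138], [0.875, -0.036, 0.483], [0.471, -0.176, -0.865]]
force: [0.0, -0.3, -1.5]
opening: 0.498
grasp_force: 28.6
```

```bash
python3 - <<'E'
from h import *
s=bot.read_state();p=np.array(s["position"]);R=np.array(s["tcp_rot"]);print(p,s["force"],np.round(s["joint_positions"],1))
plan(p-.1*EY,R,5,(p,R))
E
```

```text
[0.51884765 0.21544317 0.42016039] [ 0.04390263 -0.31691366 -1.52466767] [-3.8 17.7 79.5 28.3 93.4 -0.1]
5 x [-17.6, -2.0, -9.2, 0.0, 0.0, 0.0] |d| 20.0 deg 0.0
```

Request:
play_rows:
  moves:
    - [[-17.6, -2, -9.2, 0, 0, 0], [-17.6, -2, -9.2, 0, 0, 0], [-17.6, -2, -9.2, 0, 0, 0], [-17.6, -2, -9.2, 0, 0, 0], [-12, -1.4, -6.3, 0, 0, 0]]

```text
time_s: 19.4
position: [0.504, 0.1212, 0.4154]
tcp_rot: [[0.122, 0.982, -0.146], [0.875, -0.037, 0.483], [0.469, -0.187, -0.863]]
force: [0.5, -0.4, -1.3]
opening: 0.496
grasp_force: 28.6
```

Request:
play_rows:
  moves:
    - [[0, 0, 0, 0, 0, 0], [0, 0, 0, 0, 0, 0], [0, 0, 0, 0, 0, 0], [0, 0, 0, 0, 0, 0], [0, 0, 0, 0, 0, 0]]

```text
time_s: 19.9
position: [0.5046, 0.1229, 0.417]
tcp_rot: [[0.119, 0.982, -0.144], [0.875, -0.035, 0.483], [0.469, -0.184, -0.864]]
force: [0.7, -0.8, -1.6]
opening: 0.497
grasp_force: 28.6
```

```bash
python3 - <<'E'
from h import *
s=bot.read_state();p=np.array(s["position"]);R=np.array(s["tcp_rot"]);print(p,s["force"],s["grasp_force"],np.abs(s["qvel"]).max())
G=p-.005*R[:,2];off=.014*np.array([0,.2079,.978]);t=G+R@off-R[:,0]*.2365;print("tip",t,"case y",(t-CC)@EY)
for n in("scene","side"):
    c=bot.capture(n);g=cv2.cvtColor(c["image"],cv2.COLOR_BGR2GRAY)
    for l in (-.03,-.015,0,.015,.04):
        a,b=proj(c,t+R[:,0]*l);print(n,l,round(a),round(b),g[int(b)-16:int(b)+17:4,int(round(a))])
    for q,z in dict(lid_pull=.166,stick_plain_mid=.058,stick_seeded_mid=.4).items():
        for r in bot.pinpoint(c,q)[:1]: X=onz(c,r["centre"],z);print(q,round(r["confidence"],2),np.round(r["centre"]),np.round([(X-CC)@EX,(X-CC)@EY],3))
E
```

```text
[0.50462518 0.12293168 0.41701638] [ 0.73909365 -0.80509631 -1.61126842] 28.610459100455046 0.15590936882292958
tip [ 0.47800295 -0.07987537  0.29794989] case y -0.03922086135776153
scene -0.03 256 143 [169 157 159 160 163 167 164 166 168]
scene -0.015 261 137 [171 171 167 153 156 160 166 156 169]
scene 0 266 132 [170 133  69  58  92 156 164 164 155]
scene 0.015 271 126 [153  68  59  58  56  49 149 158 156]
scene 0.04 280 117 [127  77  59  94  54  52  43 132 160]
lid_pull 0.77 [217. 239.] [ 0.016 -0.216]
stick_seeded_mid 0.95 [317.  72.] [0.005 0.052]
side -0.03 259 158 [168 174 176 173 168 177 174 171 179]
side -0.015 262 152 [151  81  83 176 175 174 169 175 175]
side 0 266 146 [ 68  68  73  70  60 176 173 172 173]
side 0.015 270 141 [ 64  70  70  70  68  65 178 173 173]
side 0.04 276 132 [148  63  90 116  67  64  64 142 175]
lid_pull 0.93 [236. 252.] [ 0.012 -0.224]
stick_plain_mid 0.36 [304.  92.] [-0.538  0.809]
stick_seeded_mid 0.57 [306.  88.] [-0.001  0.048]
```

```bash
python3 -c "
from rig import bot
print(bot.hand_in())"
```

```text
the job is handed in; nothing more can be done
None
```

The job is handed in: the lid is open against its stop, and the seeded stick came out end first without contact. It is now held still above the case, its lowest end about 15 cm over the glass. I did not re-check the plain stick or the other things on the counter at the end, though no force reading suggested I touched them.

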